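Put the biscuit cutters and pastry wheel away

TASK

Tidy the washed baking tools off the counter: stand both round cutters upright on the floor of the round tin, both square cutters upright on the floor of the square tin, and seat the pastry wheel fully down in the cutout of the wooden case, lying the way the cutout is shaped. Leave the jar and the mug where they are.

Things in the scene. Friction and masses are not known exactly. Their poses are not given: they have to be found in the camera images.
- round_big: The larger round biscuit cutter: closed steel body 56 mm in diameter, 28 mm high, with a light wooden knob on its middle to lift it by (upright cylinder 20 mm in diameter, from 32 to 54 mm above the underside; full height 54 mm). Loose, upright, about 90 g. Origin: centre of its underside; z up.
- round_small: The smaller round biscuit cutter: closed steel body 42 mm in diameter, 28 mm high, with a light wooden knob on its middle to lift it by (upright cylinder 20 mm in diameter, from 32 to 54 mm above the underside; full height 54 mm). Loose, upright, about 90 g. Origin: centre of its underside; z up.
- square_big: The larger square biscuit cutter: closed steel body 52 by 52 mm, 28 mm high, with a light wooden knob on its middle to lift it by (upright cylinder 20 mm in diameter, from 32 to 54 mm above the underside; full height 54 mm). Loose, upright, about 90 g. Origin: centre of its underside; z up, x and y square to its sides.
- square_small: The smaller square biscuit cutter: closed steel body 40 by 40 mm, 28 mm high, with a light wooden knob on its middle to lift it by (upright cylinder 20 mm in diameter, from 32 to 54 mm above the underside; full height 54 mm). Loose, upright, about 90 g. Origin: centre of its underside; z up, x and y square to its sides.
- wheel: Pastry wheel lying flat, 183 mm long, about 120 g, loose. Wooden handle 24 mm wide, 20 mm high, from x = -90 to +20 mm; then a steel fork and a flat disc, 56 mm in diameter, 4 mm thick, centred at x = +65 mm, 10 mm up. Origin: on the underside, midway across, near the centre of mass (grip the handle across here); x points from handle to disc, z up.
- round_tin: Round white open tin, fixed for the run, outside 158 mm in diameter, inside 150 mm, 26 mm high, inner floor 4 mm above its underside. Origin: centre of the underside.
- square_tin: Square white open tin, fixed for the run, outside 150 by 150 mm, inside 142 by 142 mm, 26 mm high, inner floor 4 mm above its underside. Origin: centre of the underside; x and y square to its sides.
- case: Dark wooden block, fixed, 232 (x) by 126 (y) by 22 mm, with a wheel-shaped cutout, cork floor 4 mm above its underside: handle slot 40 mm wide, x -100 to -30 mm; finger notch 104 wide, to +30; disc pocket 72 wide, to +101, far corners cut. Origin: centre of underside; x from handle slot to disc pocket. The seated wheel's origin and x match the case's, 4 mm up, with about 8 mm play.
- jar: Bystander: closed amber glass jar, 64 mm in diameter, 70 mm high, loose. Origin: centre of its underside.
- cup: Bystander: white coffee mug, 68 mm in diameter, 55 mm high, handle at its y side, loose. Origin: centre of its underside.
Not all that is in view belongs to the job. Leave any pink look-alike of the round_big alone.

How it is judged:
By the outcome, as a careful person would: the job done as asked, in the order asked, and still so for the second after the job is handed in, with the robot touching nothing.
It also fails if it takes over 128 s, if anything falls off the work surface, if the arm or the gripper's body presses on something with over 40 N, if the wrist force passes 120 N, or if a joint passes its speed limit or range.

ROBOT

A 6-joint arm with a two-finger parallel gripper is mounted at the origin on the work surface. World frame = base frame: x ahead of the robot, y to its left, z up, the work surface at z = 0. Lengths are in m, angles in rad, forces in N, time in s.
With the tool pointing down it reaches from about 0.425 to 0.95 m from the base axis. Payload 3.5 kg.
Tool frame: the origin (TCP) lies between the finger pads; the fingertips stand 19 mm ahead of it and the grasp point (between the pads) is the TCP; y points along the fingers, z is the direction in which the jaws open and shut, and the axes are right-handed (so a half turn about y gives the same grasp; the last joint's range is limited). The gripper opens to 85 mm and grips with 20 to 120 N. Pads are 22 mm wide; open, the fingers measure 114 mm over their backs; the gripper's body (76 mm by 85 mm) begins 54 mm behind the grasp point. The pads swing forward as they close: fully open they stand 13 mm farther back than shut.
Start: joints at [1.148, 0.286, 1.577, -0, 1.279, -0.15], TCP at [0.182, 0.65, 0.213] pointing down, gripper open.
Joint ranges: [-2.77, 2.77], [-0.9, 2.22], [0.21, 2.48], [-1.53, 4.67], [0.24, 2.81], [-2.84, 2.84]. Speed limits (rad/s): [2.79, 2.79, 3.14, 3.14, 3.14, 3.14].

INTERFACE

Orientations are given as a unit quaternion [x, y, z, w].
In Python, from plant import get_state, read_camera, camera_model, sign_off gives the robot as it stands.
- The arm moves only by the tool carry_out, never from a script. Its argument "moves" is a list of rows, each a list of 7 numbers: the turn, a rotation vector about the tool's x, y, z in rad, then the shift along the tool's x, y, z in m, then the closure, from -1 (fully open) to 1 (shut). In form: [[wx, wy, wz, dx, dy, dz, jaw], ...]. A call has 1 to 10 rows; each row shifts and turns the commanded pose from where the row before left it, along the tool's axes as they then stand; what a row does not reach is not made up. A row lasts 1/8 s, in which the tool goes at most 62.5 mm and 10.7 degrees, less where a joint would pass 70% of its speed; a pose out of reach is approached as far as the arm can. A call is refused whole if a number of a shift passes 0.0625 or a number of a turn 0.188, either way. A call with a gripper value outside its range is refused whole. The fingers move at their own pace and stop on an object; "squeeze" is the grip in N (left out, the last holds). Time passes only in rows, so rows that do not move let the fingers close. It gives the time, the measured TCP pose, the force and the opening at its end, in the units of the state.
- get_state(): the state, without advancing time (a new reading comes with each control period).
- read_camera(name): name is "side" or "top" or "wrist"; returns the picture (480x640x3 uint8, blue, green, red); there is no depth.
- camera_model(name): a dict with "camera_matrix" (3x3 intrinsics, pixels), "pose" (4x4, takes a point from camera to world coordinates). Camera axes: x right, y down, z forward; pixel columns grow to the right and rows downward; lengths in m; the calibration is good to about 2 mm. A picture is of the moment at which its call begins: read the wrist's pose just before it. camera_model takes no time and is no camera call; for the wrist camera it gives the pose at the moment of the call.
- sign_off(): hands the job in, once; it reports no verdict.
The state is a dict: "time": time; "qpos": joint angles; "dq": joint speeds; "joint_efforts": joint torques, N m; "eef_pos": TCP position; "tcp_rot": TCP orientation; "contact_force": force on the tool from outside, world axes, zero at the start; "wrist_torque": the same for the moment, N m; "opening": opening from 0.0 (shut) to 1.0 (fully open).
Only numpy, scipy, OpenCV 4.12 (cv2) and the standard library are available. Lean on these libraries where they do the work, as an engineer would, in place of code of your own. Each camera call takes 0.05 s, during which the arm holds its last target. There are 200 camera calls.

## Working session

There is one attempt and no reset: what is moved stays moved. The work goes in short steps, Python scripts to look and compute and a tool call to move; the robot and the scene stay as the last step left them, time stands still between calls to the robot, and variables do not carry over. Pictures are saved under pics/ and viewed, about 12 in all and at most 16, crops included, and the job is handed in when it is done.

Besides the shell and the picture viewer there is one more tool, called as name(argument=value, ...), one argument or row to a line, values as JSON. carry_out: Moves the arm, as the interface text tells. Its arguments: {"type":"object","properties":{"moves":{"type":"array","items":{"type":"array","items":{"type":"number"}}},"squeeze":{"type":"number"}},"required":["moves"]}

```bash
mkdir -p pics; ls
python3 - <<'E'
from plant import *
import cv2
print(get_state())
for n in ("top","side"):
    cv2.imwrite(f"pics/{n}0.png",read_camera(n)); m=camera_model(n); print(n,m)
print(camera_model("wrist"))
E
```

```text
pics
{'time': 0.0, 'qpos': array([ 1.14803035e+00,  2.87181713e-01,  1.57817826e+00, -1.05799381e-05,
        1.27862050e+00, -1.49994610e-01]), 'dq': array([-0.00119085, -0.00299769,  0.00019108,  0.00061488, -0.00024595,
       -0.00089298]), 'joint_efforts': array([-8.39709319e-04, -4.05982125e+01, -2.92628413e+01, -1.60661684e-04,
        5.77808896e-03, -3.81326501e-06]), 'eef_pos': array([0.18152388, 0.64940155, 0.21203586]), 'tcp_rot': array([ 0.701351  , -0.09637444,  0.09590436, -0.6997293 ]), 'contact_force': array([-0.30931226, -0.51311508,  0.31760747]), 'wrist_torque': array([-0.02709753, -0.01078851,  0.02447491]), 'opening': 0.9993865062980708}
top {'camera_matrix': array([[456.20377929,   0.        , 315.79533185],
       [  0.        , 456.20377929, 241.2904915 ],
       [  0.        ,   0.        ,   1.        ]]), 'pose': array([[-0.01386152, -0.98920499,  0.14588125,  0.37759183],
       [-0.99942734,  0.0092027 , -0.03256224,  0.04077603],
       [ 0.03086823, -0.14624907, -0.98876608,  1.06163513],
       [ 0.        ,  0.        ,  0.        ,  1.        ]])}
s
[... 157 characters left out ...]
 ,   1.        ]]), 'pose': array([[ 0.90694778, -0.3161603 ,  0.27836736,  0.3048352 ],
       [-0.42118432, -0.69164216,  0.58671534, -0.46292824],
       [ 0.00703451, -0.64936414, -0.76044509,  0.68200689],
       [ 0.        ,  0.        ,  0.        ,  1.        ]])}
{'camera_matrix': array([[396.46196239,   0.        , 313.4444709 ],
       [  0.        , 396.46196239, 247.37132619],
       [  0.        ,   0.        ,   1.        ]]), 'pose': array([[ 0.26980033,  0.92166167,  0.27883249,  0.11100629],
       [ 0.9629131 , -0.25749503, -0.08058948,  0.66956656],
       [-0.00247825,  0.29023453, -0.95695234,  0.37245103],
       [ 0.        ,  0.        ,  0.        ,  1.        ]])}
```

View pics/top0.png

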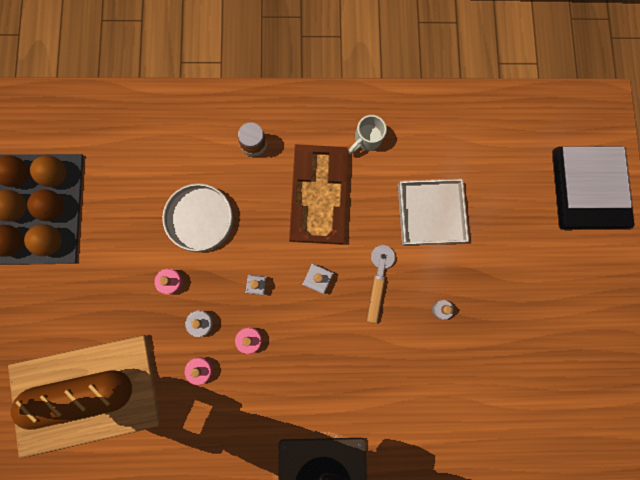

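View pics/side0.png

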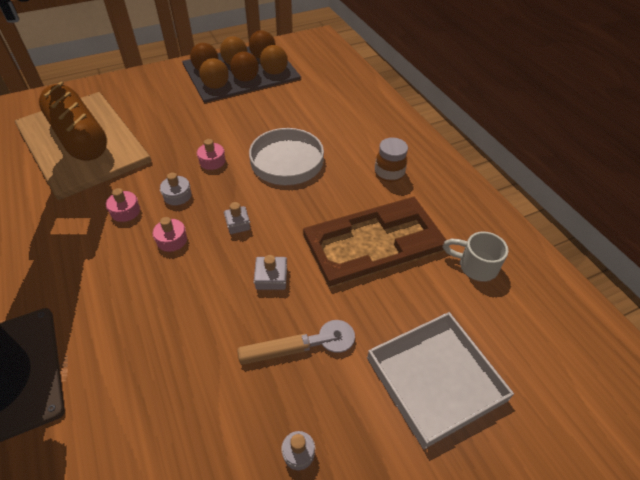

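Top: round_big at (199,323), round_small likely (444,309), square_small (256,285), square_big (319,278). The wheel runs from its handle at (374,315) to the disc at (383,257). The tins are at (198,217) and (434,212), and the case is at (321,194) with the disc pocket towards the robot. I'll enlarge this for finer pixels.

```bash
cat > h.py <<'E'
from plant import *
import numpy as np, cv2
from scipy.spatial.transform import Rotation as R
def ray(name,u,v,z,m=None):
    m=m or camera_model(name); P=m["pose"]; d=P[:3,:3]@np.linalg.solve(m["camera_matrix"],[u,v,1.]); o=P[:3,3]
    return (o+d*(z-o[2])/d[2])
def proj(name,p,m=None):
    m=m or camera_model(name); P=m["pose"]; c=P[:3,:3].T@(np.asarray(p)-P[:3,3]); q=m["camera_matrix"]@c; return q[:2]/q[2]
E
python3 - <<'E'
from h import *
im=cv2.imread("pics/top0.png")
cv2.imwrite("pics/c1.png",cv2.resize(im[175:355,150:310],None,fx=3.3,fy=3.3,interpolation=cv2.INTER_CUBIC))
cv2.imwrite("pics/c2.png",cv2.resize(im[140:330,285:475],None,fx=3.1,fy=3.1,interpolation=cv2.INTER_CUBIC))
s=get_state(); print(R.from_quat(s["tcp_rot"]).as_matrix().round(3))
E
```

```text
[[ 0.963 -0.001  0.269]
 [-0.269 -0.002  0.963]
 [-0.    -1.    -0.002]]
```

View pics/c1.png

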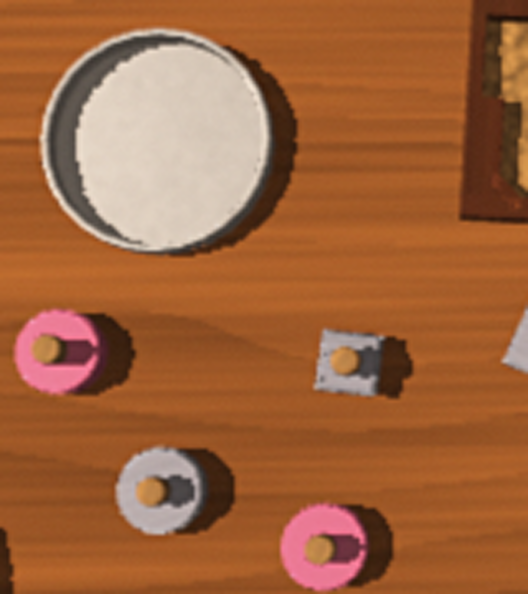

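View pics/c2.png

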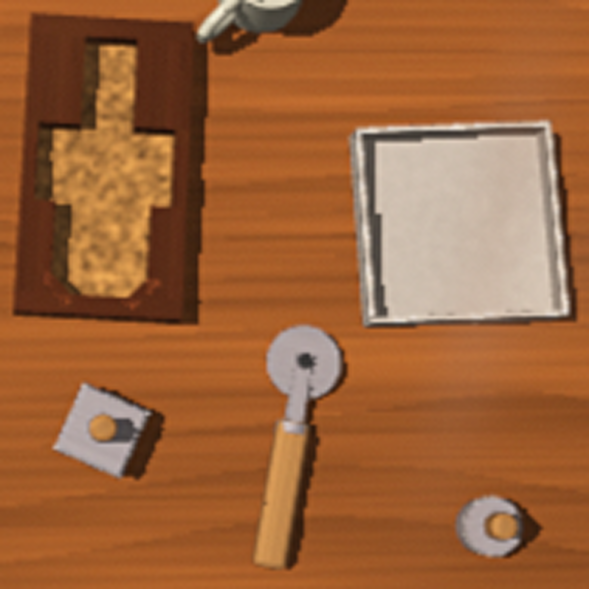

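c1: knob tops at (151,490) for round_big and (344,359) for square_small; the round tin rim spans 41–271 × 28–253. c2: knobs at (103,427) for square_big and (503,525) for round_small. It also shows the case, tin and square corners, the wheel's disc at (305,361) and its handle end at (272,565).

Run:
```python
from h import *
f1=lambda p,z: ray("top",150+(p[0]+.5)/3.3-.5,175+(p[1]+.5)/3.3-.5,z)[:2]
f2=lambda p,z: ray("top",285+(p[0]+.5)/3.1-.5,140+(p[1]+.5)/3.1-.5,z)[:2]
pr=lambda n,*a: print(n,*[np.round(x,4) for x in a])
def side(n,u,v,z): pr(n+" side",ray("side",u,v,z)[:2])
pr("rbig",f1((151,490),.054),f1((160,490),.028)); side("rbig",172,178,.054)
pr("ssm",f1((344,359),.054)); side("ssm",235,206,.054)
pr("sbig",f2((103,427),.054)); side("sbig",270,260,.054)
pr("rsm",f2((503,525),.054)); side("rsm",298,439,.054)
pr("rtin",f1((156,140),.026), f1((41,140),.026)-f1((271,140),.026), f1((156,28),.026)-f1((156,253),.026))
def quad(n,f,c,z):
    w=np.array([f(p,z) for p in c]); e=np.roll(w,-1,0)-w
    pr(n,w.mean(0),np.linalg.norm(e,axis=1),np.degrees(np.arctan2(e[:,1],e[:,0])))
quad("sbig",f2,[(85,383),(158,410),(122,477),(53,448)],.028)
quad("ssm",f1,[(322,330),(384,335),(379,396),(315,387)],.028)
quad("case",f2,[(32,15),(207,25),(197,323),(14,314)],.022)
quad("stin",f2,[(352,130),(550,122),(572,316),(366,325)],.026)
d=f2((305,361),.012); h=f2((272,567),.015); x=(d-h)/np.linalg.norm(d-h)
pr("wheel",d,h,np.linalg.norm(d-h),np.degrees(np.arctan2(x[1],x[0])),d-.065*x)
```

```text
rbig [0.3501 0.2701] [0.3493 0.27  ]
rbig side [0.3483 0.2669]
ssm [0.434  0.1448]
ssm side [0.4339 0.1459]
sbig [0.4456 0.0041]
sbig side [0.4463 0.0042]
rsm [ 0.3726 -0.2796]
rsm side [ 0.3737 -0.2766]
rtin [0.5891 0.2789] [0.0012 0.1587] [0.1595 0.0038]
sbig [0.4456 0.002 ] [0.057  0.0556 0.0544 0.053 ] [-110.9952  150.6844   66.5789  -26.8374]
ssm [0.4334 0.1434] [0.0425 0.0416 0.0439 0.039 ] [-95.2865 175.4387  81.298   -6.526 ]
case [ 0.644  -0.0073] [0.1346 0.2316 0.1363 0.232 ] [-93.5539 176.7015  86.6187  -3.7101]
stin [ 0.5986 -0.2686] [0.1525 0.15   0.1555 0.1497] [ -87.9254 -177.1489   91.9607    1.6963]
wheel [ 0.4961 -0.1498] [ 0.3444 -0.1196] 0.1547 -11.2614 [ 0.4324 -0.1371]
```

carry_out(
  moves=[
    [0,-0.136,0,0,0,0,-1],
    [0,-0.136,0,0,0,0,-1],
    [0,0,0,0.024,0.009,-0.0545,-1],
    [0,0,0,0.024,0.009,-0.0545,-1],
    [0,0,0,0.024,0.009,-0.0545,-1],
    [0,0,0,0.024,0.009,-0.0545,-1],
    [0,0,0,0.024,0.009,-0.0545,-1],
    [0,0,0,0.024,0.009,-0.0545,-1],
    [0,0,0,0.024,0.009,-0.0545,-1],
    [0,0,0,0,0,0,-1],
  ],
  squeeze=40,
)

```text
time: 1.35
eef_pos: [0.3501, 0.2651, 0.1493]
tcp_rot: [0.708, -0.003, 0.002, -0.707]
contact_force: [-0.5, 0.2, 0.3]
opening: 1.001
```

Run:
```python
from h import *
m=camera_model("wrist"); cv2.imwrite("pics/w1.png",read_camera("wrist"))
s=get_state(); print(s["time"],s["eef_pos"],R.from_quat(s["tcp_rot"]).as_matrix().round(3))
print(proj("wrist",[.3495,.2685,.054],m), proj("wrist",[*s["eef_pos"][:2],.054],m))
np.savez("w1.npz",K=m["camera_matrix"],P=m["pose"])
```

```text
1.4 [0.34978286 0.26683452 0.14983393] [[ 1.    -0.001  0.005]
 [-0.005 -0.     1.   ]
 [-0.001 -1.    -0.   ]]
[319.08997042 240.82343668] [316.6073171  241.24712546]
```

View pics/w1.png

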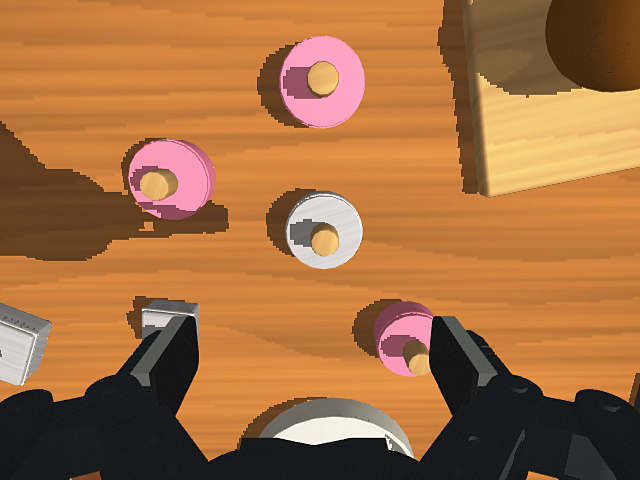

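Gray cutter's knob is at (325,240) against 319 predicted, so y ≈ 0.271, which agrees with the top camera. The pinks stay clear of both fingers. Descending.

carry_out(
  moves=[
    [0,0,0,0,0.04,0.0035,-1],
    [0,0,0,0,0.04,0,-1],
    [0,0,0,0,0.0175,0,-1],
    [0,0,0,0,0,0,-1],
    [0,0,0,0,0,0,1],
    [0,0,0,0,0,0,1],
    [0,0,0,0,0,0,1],
    [0,0,0,0,0,0,1],
    [0,0,0,0,0,0,1],
    [0,0,0,0,0,0,1],
  ],
)

```text
time: 2.65
eef_pos: [0.3495, 0.2718, 0.0529]
tcp_rot: [-0.707, 0.0, -0.0, 0.707]
contact_force: [0.1, -0.3, 0.7]
opening: -0.005
```

Run:
```python
from h import *
im=np.hstack([read_camera("wrist")[100:,80:560],cv2.resize(read_camera("side")[110:310,80:280],(380,380))])
cv2.imwrite("pics/w2.png",cv2.resize(im,(800,int(im.shape[0]*800/im.shape[1]))))
```

```text
(no output)
```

View pics/w2.png

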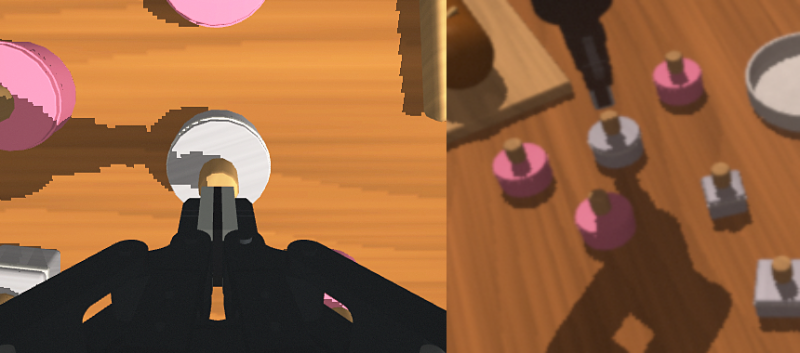

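Run:
```python
from h import *
s=get_state(); e=s["eef_pos"]; print(e,s["opening"])
m=camera_model("wrist"); print(m["pose"].round(3))
for dz in (-.019,0,.02): print(dz,proj("wrist",e+[0,0,dz],m),proj("side",e+[0,0,dz]))
print("knob",proj("wrist",[.35,.271,.054],m),proj("side",[.35,.271,.054]))
for z in(.054,.028): print(ray("wrist",315,291,z,m))
print("side tip",ray("side",80+602*0+ (603-447)/353*200,110+105/353*200,.034))
```

```text
[0.34953051 0.27186358 0.05290303] -0.002642268386152331
[[ 0.001  0.957  0.29   0.276]
 [ 1.    -0.001 -0.001  0.272]
 [-0.     0.29  -0.957  0.213]
 [ 0.     0.     0.     1.   ]]
-0.019 [314.00871631 284.82305625] [174.22762403 183.85424776]
0 [314.05512983 301.24258655] [172.10480666 176.63153825]
0.02 [314.11570727 322.67283672] [169.79717574 168.78001599]
knob [312.08886394 303.27951319] [172.3328502  176.41677296]
[0.3441823  0.27227701 0.054     ]
[0.3553053  0.27236534 0.028     ]
side tip [0.3492887  0.31785967 0.034     ]
```

Run:
```python
from h import *
w=read_camera("wrist"); s=read_camera("side")
cv2.imwrite("pics/w3f.png",w); cv2.imwrite("pics/s3f.png",s)
im=np.hstack([cv2.resize(w[200:360,240:400],(400,400)),cv2.resize(s[130:210,130:210],(400,400),interpolation=cv2.INTER_CUBIC)])
cv2.imwrite("pics/w3.png",im)
```

```text
(no output)
```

View pics/w3.png

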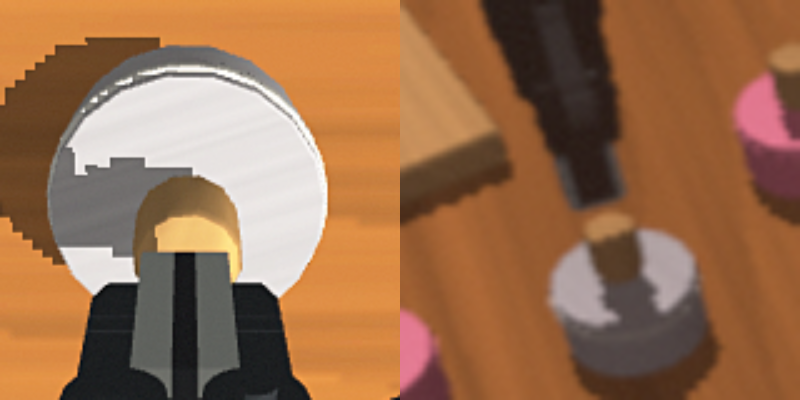

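Run:
```python
from h import *
e=get_state()["eef_pos"]; m=camera_model("wrist")
for z in (.034,.05,.06,.065,.07,.075,.08,.09): print(z,proj("wrist",[e[0]-.011,e[1],z],m).round(1),proj("wrist",e*[1,1,0]+[0,0,z],m).round(1),proj("side",e*[1,1,0]+[0,0,z]).round(1),proj("side",e*[1,1,0]+[-.011,-.005,z]).round(1),proj("side",e*[1,1,0]+[.011,-.005,z]).round(1))
print(proj("wrist",[e[0]-.011,e[1]+.008,.06],m)-proj("wrist",[e[0]-.011,e[1]-.008,.06],m))
```

```text
0.034 [314.  263.5] [314.  284.9] [174.2 183.8] [169.2 187.1] [180.4 183.8]
0.05 [314.  275.5] [314.  298.5] [172.4 177.8] [167.4 181. ] [178.7 177.8]
0.06 [314.  284.1] [314.  308.3] [171.3 173.9] [166.2 177.1] [177.6 173.9]
0.065 [314.  288.8] [314.1 313.6] [170.7 171.9] [165.6 175.2] [177.1 171.9]
0.07 [314.  293.8] [314.1 319.2] [170.1 169.9] [165.  173.2] [176.5 169.9]
0.075 [314.1 299.1] [314.1 325.2] [169.5 167.9] [164.4 171.2] [175.9 167.9]
0.08 [314.1 304.7] [314.1 331.6] [168.9 165.9] [163.8 169.2] [175.4 165.9]
0.09 [314.1 317.2] [314.1 345.6] [167.7 161.9] [162.5 165.1] [174.2 161.9]
[38.51682412 -0.0408052 ]
```

Both views put the shut fingertips at z ≈ 0.074 while the TCP reads 0.053, about 40 mm higher than the description says. The fingers closed above the knob and touched nothing. I'll open, go 40 mm lower and watch the opening and force.

carry_out(
  moves=[
    [0,0,0,0,0,-0.001,-1],
    [0,0,0,0,0,0,-1],
    [0,0,0,0,0,0,-1],
    [0,0,0,0,0,0,-1],
    [0,0,0,0,0,0,-1],
    [0,0,0,0,0,0,-1],
    [0,0,0,0,0.02,0,-1],
    [0,0,0,0,0.009,0,-1],
    [0,0,0,0,0.009,0,-1],
    [0,0,0,0,0,0,-1],
  ],
)

```text
time: 4.1
eef_pos: [0.349, 0.2707, 0.0143]
tcp_rot: [0.707, -0.001, -0.0, -0.707]
contact_force: [-0.5, -0.1, -0.1]
opening: 1.0
```

carry_out(
  moves=[
    [0,0,0,0,0,0,1],
    [0,0,0,0,0,0,1],
    [0,0,0,0,0,0,1],
    [0,0,0,0,0,0,1],
    [0,0,0,0,0,0,1],
    [0,0,0,0,0,0,1],
  ],
)

```text
time: 4.85
eef_pos: [0.3498, 0.2711, 0.0152]
tcp_rot: [-0.707, 0.0, -0.0, 0.707]
contact_force: [-0.7, 0.8, 2.4]
opening: 0.213
```

Opening 0.213 (about 18 mm) means the knob is gripped. Lifting and carrying to the far side of the round tin.

carry_out(
  moves=[
    [0,0,0,0,-0.05,0,1],
    [0,0,0,0,-0.05,0,1],
    [0,0,0,0.054,0,0.002,1],
    [0,0,0,0.054,0,0.002,1],
    [0,0,0,0.054,0,0.002,1],
    [0,0,0,0.054,0,0.001,1],
    [0,0,0,0.055,0,0.001,1],
    [0,0,0,0,0,0,1],
    [0,0,0,0,0,0,1],
  ],
)

```text
time: 5.98
eef_pos: [0.6194, 0.2784, 0.1134]
tcp_rot: [0.707, -0.001, -0.001, -0.707]
contact_force: [-0.3, 0.4, -1.2]
opening: 0.215
```

carry_out(
  moves=[
    [0,0,0,0,0.04,0,1],
    [0,0,0,0,0.03,0,1],
    [0,0,0,0,0.015,0,1],
    [0,0,0,0,0.0065,0,1],
    [0,0,0,0,0.002,0,1],
    [0,0,0,0,0,0,1],
  ],
)

```text
time: 6.72
eef_pos: [0.6214, 0.279, 0.0228]
tcp_rot: [-0.707, -0.0, -0.001, 0.707]
contact_force: [-0.8, -0.2, -0.5]
opening: 0.215
```

carry_out(
  moves=[
    [0,0,0,0,0.002,0,1],
    [0,0,0,0,0.001,0,1],
    [0,0,0,0,0,0,1],
  ],
)

```text
time: 7.1
eef_pos: [0.621, 0.2789, 0.0193]
tcp_rot: [-0.707, -0.0, -0.001, 0.707]
contact_force: [-1.0, -0.4, 2.0]
opening: 0.216
```

carry_out(
  moves=[
    [0,0,0,0,0,0,-1],
    [0,0,0,0,0,0,-1],
    [0,0,0,0,0,0,-1],
    [0,0,0,0,0,0,-1],
    [0,0,0,0,0,0,-1],
    [0,0,0,0,-0.05,0,-1],
    [0,0,0,0,-0.06,0,-1],
  ],
)

```text
time: 7.98
eef_pos: [0.6192, 0.2782, 0.1274]
tcp_rot: [0.708, -0.002, -0.001, -0.707]
contact_force: [1.1, 0.8, 0.8]
opening: 1.003
```

carry_out(
  moves=[
    [0,0,0,-0.0248,0,-0.0557,-1],
    [0,0,0,-0.0248,0,-0.0557,-1],
    [0,0,0,-0.0248,0,-0.0557,-1],
    [0,0,0,-0.0248,0,-0.0557,-1],
    [0,0,0,-0.0248,0,-0.0557,-1],
    [0,0,0,-0.0248,0,-0.0557,-1],
    [0,0,0,-0.0248,0,-0.0557,-1],
    [0,0,0,-0.0248,0,-0.0557,-1],
    [0,0,0,-0.0248,0,-0.0557,-1],
    [0,0,0,-0.0248,0,-0.0557,-1],
  ],
)

```text
time: 9.22
eef_pos: [0.3711, -0.2799, 0.1289]
tcp_rot: [0.707, 0.0, 0.001, -0.707]
contact_force: [0.4, 0.4, 0.3]
opening: 0.999
```

Run:
```python
from h import *
w=read_camera("wrist");m=camera_model("wrist"); s=get_state(); e=s["eef_pos"]
print(e,s["contact_force"].round(1),s["opening"],s["qpos"].round(2))
t=read_camera("top"); cv2.imwrite("pics/t4f.png",t)
im=np.hstack([w[100:400,120:520],cv2.resize(t[170:260,155:275],(400,300))]); cv2.imwrite("pics/w4.png",im)
print(proj("wrist",[.373,-.278,.054],m),ray("wrist",320,240,.054,m),ray("wrist",320,250,.054,m),ray("wrist",330,240,.054,m))
```

```text
[ 0.36886416 -0.28619554  0.12955819] [-0.9 -4.6  0.3] 0.999173616545026 [-0.88 -0.1   2.15 -0.    1.08 -2.44]
[327.7410245  256.53607817] [ 0.36222623 -0.28283107  0.054     ] [ 0.36869779 -0.28283899  0.054     ] [ 0.3622517  -0.27665213  0.054     ]
```

View pics/w4.png

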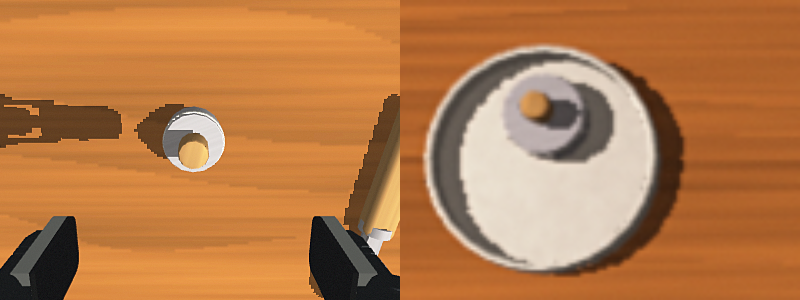

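round_big stands in the tin; round_small's knob appears at (315,254), on target. Descending and gripping.

carry_out(
  moves=[
    [0,0,0,0,0,0,-1],
    [0,0,0,0,0,0,-1],
    [0,0,0,0,0.05,0,-1],
    [0,0,0,0,0.04,0,-1],
    [0,0,0,0,0.02,0,-1],
    [0,0,0,0,0.0045,0,-1],
    [0,0,0,0,0,0,-1],
    [0,0,0,0,0,0,-1],
  ],
)

```text
time: 10.32
eef_pos: [0.3731, -0.2787, 0.0152]
tcp_rot: [0.708, 0.001, 0.001, -0.706]
contact_force: [0.2, -0.0, 0.7]
opening: 0.997
```

carry_out(
  moves=[
    [0,0,0,0,0,0,1],
    [0,0,0,0,0,0,1],
    [0,0,0,0,0,0,1],
    [0,0,0,0,0,0,1],
    [0,0,0,0,0,0,1],
    [0,0,0,0,0,0,1],
  ],
)

```text
time: 11.08
eef_pos: [0.3722, -0.2783, 0.014]
tcp_rot: [0.707, -0.0, 0.0, -0.707]
contact_force: [0.0, -0.5, 1.4]
opening: 0.213
```

carry_out(
  moves=[
    [0,0,0,0,-0.05,0,1],
    [0,0,0,0,-0.05,0,1],
    [0,0,0,0,0,0,1],
  ],
)

```text
time: 11.45
eef_pos: [0.3744, -0.2806, 0.1185]
tcp_rot: [0.71, 0.002, 0.003, -0.705]
contact_force: [-0.1, -0.3, -1.2]
opening: 0.214
```

carry_out(
  moves=[
    [0,0,0,0.0178,0,0.0557,1],
    [0,0,0,0.0178,0,0.0557,1],
    [0,0,0,0.0178,0,0.0557,1],
    [0,0,0,0.0178,0,0.0557,1],
    [0,0,0,0.0178,0,0.0557,1],
    [0,0,0,0.0178,0,0.0557,1],
    [0,0,0,0.0178,0,0.0557,1],
    [0,0,0,0.0178,0,0.0557,1],
    [0,0,0,0.0178,0,0.0557,1],
    [0,0,0,0.0178,0,0.0557,1],
  ],
)

```text
time: 12.7
eef_pos: [0.5498, 0.2804, 0.1118]
tcp_rot: [0.708, -0.001, -0.001, -0.707]
contact_force: [0.5, -1.5, 0.3]
opening: 0.216
```

carry_out(
  moves=[
    [0,0,0,0,0,0,1],
    [0,0,0,0,0,0,1],
    [0,0,0,0,0.04,0,1],
    [0,0,0,0,0.03,0,1],
    [0,0,0,0,0.015,0,1],
    [0,0,0,0,0,0,1],
    [0,0,0,0,0,0,1],
  ],
)

```text
time: 13.58
eef_pos: [0.5516, 0.2787, 0.0304]
tcp_rot: [-0.707, -0.0, -0.001, 0.707]
contact_force: [-0.7, -0.3, 0.0]
opening: 0.216
```

carry_out(
  moves=[
    [0,0,0,0,0.008,0,1],
    [0,0,0,0,0.003,0,1],
    [0,0,0,0,0.001,0,1],
    [0,0,0,0,0,0,1],
  ],
)

```text
time: 14.08
eef_pos: [0.5509, 0.2788, 0.018]
tcp_rot: [0.707, -0.0, 0.0, -0.707]
contact_force: [-1.6, -0.7, 5.0]
opening: 0.217
```

carry_out(
  moves=[
    [0,0,0,0,0,0,-1],
    [0,0,0,0,0,0,-1],
    [0,0,0,0,0,0,-1],
    [0,0,0,0,0,0,-1],
    [0,0,0,0,0,0,-1],
    [0,0,0,0,-0.05,0,-1],
    [0,0,0,0,-0.06,0,-1],
    [0,0,0,-0.039,0,-0.045,-1],
    [0,0,0,-0.039,0,-0.045,-1],
    [0,0,0,-0.039,0,-0.0445,-1],
  ],
)

```text
time: 15.32
eef_pos: [0.4323, 0.1433, 0.1271]
tcp_rot: [0.707, 0.0, 0.0, -0.707]
contact_force: [1.4, -1.3, 0.6]
opening: 0.997
```

carry_out(
  moves=[
    [0,0,0,0,0,0,-1],
    [0,0,0,0,0,0,-1],
    [0,0,0,0,0.05,0,-1],
    [0,0,0,0,0.04,0,-1],
    [0,0,0,0,0.02,0,-1],
    [0,0,0,0,0,0,-1],
    [0,0,0,0,0,0,-1],
  ],
)

```text
time: 16.2
eef_pos: [0.4351, 0.1449, 0.018]
tcp_rot: [-0.707, -0.001, -0.001, 0.707]
contact_force: [-0.7, 0.0, 1.3]
opening: 1.0
```

carry_out(
  moves=[
    [0,0,0,-0.001,0.003,0,-1],
    [0,0,0,0,0,0,1],
    [0,0,0,0,0,0,1],
    [0,0,0,0,0,0,1],
    [0,0,0,0,0,0,1],
    [0,0,0,0,0,0,1],
    [0,0,0,0,0,0,1],
  ],
)

```text
time: 17.08
eef_pos: [0.4326, 0.1443, 0.0141]
tcp_rot: [0.707, -0.0, 0.0, -0.707]
contact_force: [-1.0, 0.5, 1.5]
opening: 0.213
```

carry_out(
  moves=[
    [0,0,0,0,-0.05,0,1],
    [0,0,0,0,-0.05,0,1],
    [0,0,0,0.016,0,-0.0518,1],
    [0,0,0,0.016,0,-0.0518,1],
    [0,0,0,0.016,0,-0.0518,1],
    [0,0,0,0.016,0,-0.0518,1],
    [0,0,0,0.016,0,-0.0518,1],
    [0,0,0,0.016,0,-0.0518,1],
    [0,0,0,0.016,0,-0.0518,1],
    [0,0,0,0.0165,0,-0.0514,1],
  ],
)

```text
time: 18.32
eef_pos: [0.5605, -0.2713, 0.1132]
tcp_rot: [-0.707, 0.001, -0.0, 0.707]
contact_force: [0.9, 0.7, -0.3]
opening: 0.215
```

carry_out(
  moves=[
    [0,-0.147,0,0,0,0,1],
    [0,0,0,0,0,0,1],
    [0,0,0,0,0.04,0,1],
    [0,0,0,0,0.03,0,1],
    [0,0,0,0,0.015,0,1],
    [0,0,0,0,0,0,1],
    [0,0,0,0,0,0,1],
  ],
)

```text
time: 19.2
eef_pos: [0.5616, -0.2702, 0.0305]
tcp_rot: [0.706, 0.052, -0.051, -0.705]
contact_force: [-0.1, 0.9, -0.3]
opening: 0.218
```

carry_out(
  moves=[
    [0,0,0,0,0.008,0,1],
    [0,0,0,0,0.003,0,1],
    [0,0,0,0,0.001,0,1],
    [0,0,0,0,0,0,1],
  ],
)

```text
time: 19.7
eef_pos: [0.5609, -0.2698, 0.0181]
tcp_rot: [-0.705, -0.052, 0.052, 0.705]
contact_force: [-2.2, 1.9, 5.6]
opening: 0.218
```

carry_out(
  moves=[
    [0,0,0,0,0,0,-1],
    [0,0,0,0,0,0,-1],
    [0,0,0,0,0,0,-1],
    [0,0,0,0,0,0,-1],
    [0,0,0,0,0,0,-1],
    [0,0,0,0,-0.05,0,-1],
    [0,0,0,0,-0.06,0,-1],
    [0,0.147,0,0,0,0,-1],
  ],
)

```text
time: 20.7
eef_pos: [0.5643, -0.2723, 0.1344]
tcp_rot: [0.71, 0.002, 0.005, -0.704]
contact_force: [0.0, -0.1, -0.3]
opening: 1.003
```

carry_out(
  moves=[
    [0,0,0,-0.0231,0,0.0548,-1],
    [0,0,0,-0.0231,0,0.0548,-1],
    [0,0,0,-0.0231,0,0.0548,-1],
    [0,0,0,-0.0231,0,0.0548,-1],
    [0,0,0,-0.0231,0,0.0548,-1],
    [0,0,0,0,0,0,-1],
    [0,0,0,0,0,0,-1],
    [0,0,0,0,0.05,0,-1],
    [0,0,0,0,0.03,0,-1],
    [0,0,0,0,0,0,-1],
  ],
)

```text
time: 21.95
eef_pos: [0.4437, 0.0035, 0.0447]
tcp_rot: [-0.707, 0.003, 0.001, 0.707]
contact_force: [0.9, 0.3, -0.2]
opening: 0.997
```

carry_out(
  moves=[
    [0,0,0,0.001,0.02,0,-1],
    [0,0,0,0,0.012,0,-1],
    [0,0,0,0,0,0,-1],
    [0,0,0,0,0,0,1],
    [0,0,0,0,0,0,1],
    [0,0,0,0,0,0,1],
    [0,0,0,0,0,0,1],
    [0,0,0,0,0,0,1],
    [0,0,0,0,0,0,1],
  ],
)

```text
time: 23.08
eef_pos: [0.4467, 0.0043, 0.0153]
tcp_rot: [0.707, -0.0, 0.001, -0.707]
contact_force: [-0.0, 0.7, 2.7]
opening: 0.214
```

carry_out(
  moves=[
    [0,0,0,0,-0.05,0,1],
    [0,0,0,0,-0.05,0,1],
    [0,0,0,0.0305,0,-0.0454,1],
    [0,0,0,0.0305,0,-0.0454,1],
    [0,0,0,0.0305,0,-0.0454,1],
    [0,0,0,0.0305,0,-0.0454,1],
    [0,0,0,0.0305,0,-0.0454,1],
    [0,0,0,0.0305,0,-0.0454,1],
    [0,0,0,0,0,0,1],
  ],
)

```text
time: 24.2
eef_pos: [0.6296, -0.2714, 0.1132]
tcp_rot: [0.707, -0.002, 0.001, -0.707]
contact_force: [0.3, 0.3, -0.7]
opening: 0.22
```

carry_out(
  moves=[
    [0,-0.157,0,0,0,0,1],
    [0,-0.157,0,0,0,0,1],
    [0,-0.157,0,0,0,0,1],
    [0,0,0,0,0,0,1],
    [0,0,0,0,0.04,0,1],
    [0,0,0,0,0.03,0,1],
    [0,0,0,0,0.01,0,1],
    [0,0,0,0,0,0,1],
    [0,0,0,0,0,0,1],
  ],
)

```text
time: 25.32
eef_pos: [0.6302, -0.2688, 0.0368]
tcp_rot: [0.688, 0.165, -0.164, -0.687]
contact_force: [0.0, 0.0, -1.3]
opening: 0.218
```

Run:
```python
from h import *
s=get_state(); print(s["eef_pos"],s["qpos"].round(2))
t=read_camera("top"); cv2.imwrite("pics/t5f.png",t)
a=cv2.resize(t[165:255,370:490],(400,300),interpolation=cv2.INTER_CUBIC);b=cv2.resize(t[170:260,155:275],(400,300))
cv2.imwrite("pics/w5.png",np.hstack([a,b]))
```

```text
[ 0.63021829 -0.26878973  0.03682513] [-0.55  0.49  1.66 -0.    0.99 -2.59]
```

View pics/w5.png

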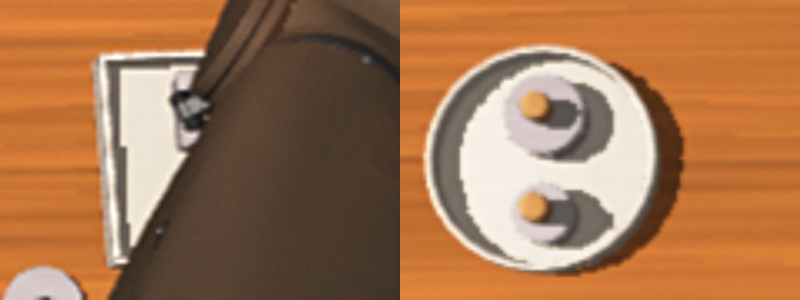

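carry_out(
  moves=[
    [0,0,0,0,0.012,0,1],
    [0,0,0,0,0.003,0,1],
    [0,0,0,0,0.0015,0,1],
    [0,0,0,0,0,0,1],
  ],
)

```text
time: 25.88
eef_pos: [0.6289, -0.2679, 0.0194]
tcp_rot: [-0.687, -0.164, 0.165, 0.688]
contact_force: [-3.2, 1.4, 4.7]
opening: 0.215
```

carry_out(
  moves=[
    [0,0,0,0,0,0,-1],
    [0,0,0,0,0,0,-1],
    [0,0,0,0,0,0,-1],
    [0,0,0,0,0,0,-1],
    [0,0,0,0,0,0,-1],
    [0,0,0,0,-0.05,0,-1],
    [0,0,0,0,-0.06,0,-1],
    [0,0.167,0,0,0,0,-1],
    [0,0.167,0,0,0,0,-1],
    [0,0.167,0,0,0,0,-1],
  ],
)

```text
time: 27.12
eef_pos: [0.6291, -0.2682, 0.1287]
tcp_rot: [0.707, -0.013, 0.013, -0.707]
contact_force: [0.5, -0.1, -0.0]
opening: 0.998
```

carry_out(
  moves=[
    [0,0.167,0,0,0,0,-1],
    [0,0,0,0,0,0,-1],
    [0,0,0,-0.0547,0,0.0225,-1],
    [0,0,0,-0.0547,0,0.0225,-1],
    [0,0,0,-0.0547,0,0.0225,-1],
    [0,0,0,-0.0547,0,0.0225,-1],
    [0,0,0,0,0,0,-1],
    [0,0,0,0,0,0,-1],
    [0,0,0,0,0,0,-1],
  ],
)

```text
time: 28.25
eef_pos: [0.4339, -0.1382, 0.1295]
tcp_rot: [0.704, -0.069, 0.07, -0.703]
contact_force: [0.6, 0.0, -0.9]
opening: 1.003
```

Run:
```python
from h import *
m=camera_model("wrist");w=read_camera("wrist"); s=get_state(); e=s["eef_pos"]; cv2.imwrite("pics/w6.png",w)
r=R.from_quat(s["tcp_rot"]).as_matrix(); print(e,r.round(3),s["qpos"].round(2))
np.savez("w6.npz",K=m["camera_matrix"],P=m["pose"])
x=np.array([np.cos(np.radians(-11.26)),np.sin(np.radians(-11.26)),0]); o=np.array([.4324,-.1371,0])
for t,z in((-.09,.02),(0,.02),(.02,.02),(.065,.012)): print(t,proj("wrist",o+t*x+[0,0,z],m).round(1))
```

```text
[ 0.43371498 -0.13807703  0.12924783] [[ 0.981  0.001  0.196]
 [-0.196 -0.001  0.981]
 [ 0.002 -1.    -0.001]] [-0.53 -0.12  2.18 -0.    1.09 -1.91]
-0.09 [314.8  96.7]
0 [314.8 233.3]
0.02 [314.8 260.2]
0.065 [314.8 312.1]
```

View pics/w6.png

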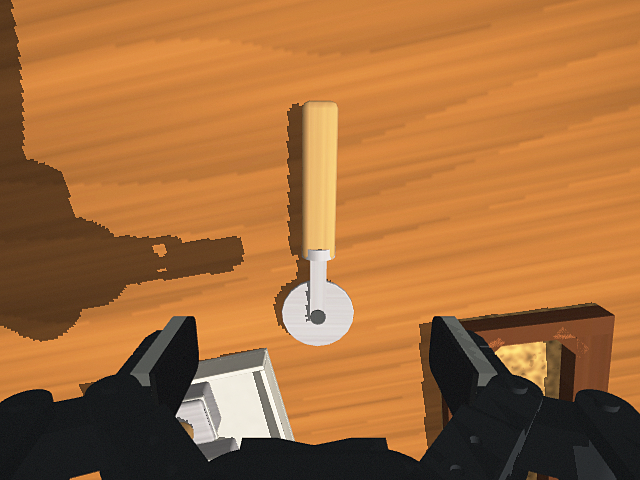

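The wheel sits at u≈319, about 3 mm to +tool z of my estimate, and along the handle it agrees within 2 mm. Correcting and descending, keeping the fingertips about 7 mm above the surface.

carry_out(
  moves=[
    [0,0,0,0.0005,0.05,0.003,-1],
    [0,0,0,0,0.045,0,-1],
    [0,0,0,0,0.03,0,-1],
    [0,0,0,0,0.012,0,-1],
    [0,0,0,0,0.006,0,-1],
    [0,0,0,0,0,0,-1],
    [0,0,0,0,0,0,-1],
  ],
)

```text
time: 29.18
eef_pos: [0.4344, -0.1347, -0.0134]
tcp_rot: [0.704, -0.069, 0.071, -0.703]
contact_force: [0.2, 1.2, -0.5]
opening: 1.005
```

carry_out(
  moves=[
    [0,0,0,0,0,0,1],
    [0,0,0,0,0,0,1],
    [0,0,0,0,0,0,1],
    [0,0,0,0,0,0,1],
    [0,0,0,0,0,0,1],
    [0,0,0,0,0,0,1],
    [0,0,0,0,0,0,1],
  ],
  squeeze=60,
)

```text
time: 30.05
eef_pos: [0.4337, -0.1343, -0.0142]
tcp_rot: [0.704, -0.07, 0.07, -0.704]
contact_force: [-1.1, 0.3, 4.7]
opening: 0.262
```

carry_out(
  moves=[
    [0,0,0,0,-0.05,0,1],
    [0,0,0,0,-0.05,0,1],
    [0,0,0,0,-0.03,0,1],
    [0,0,0,0,0,0,1],
  ],
)

```text
time: 30.55
eef_pos: [0.4345, -0.1348, 0.1171]
tcp_rot: [0.704, -0.068, 0.071, -0.703]
contact_force: [0.4, 0.3, -1.3]
opening: 0.265
```

Run:
```python
from h import *
im=cv2.imread("pics/top0.png"); s=cv2.imread("pics/side0.png")
a=cv2.resize(im[140:250,285:360],(409,600),interpolation=cv2.INTER_CUBIC)  # 5.4545
b=cv2.resize(s[190:290,295:450],(390,252),interpolation=cv2.INTER_CUBIC)
b=cv2.copyMakeBorder(b,0,348,0,0,cv2.BORDER_CONSTANT)
cv2.imwrite("pics/c7.png",np.hstack([a,b]))
```

```text
(no output)
```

View pics/c7.png

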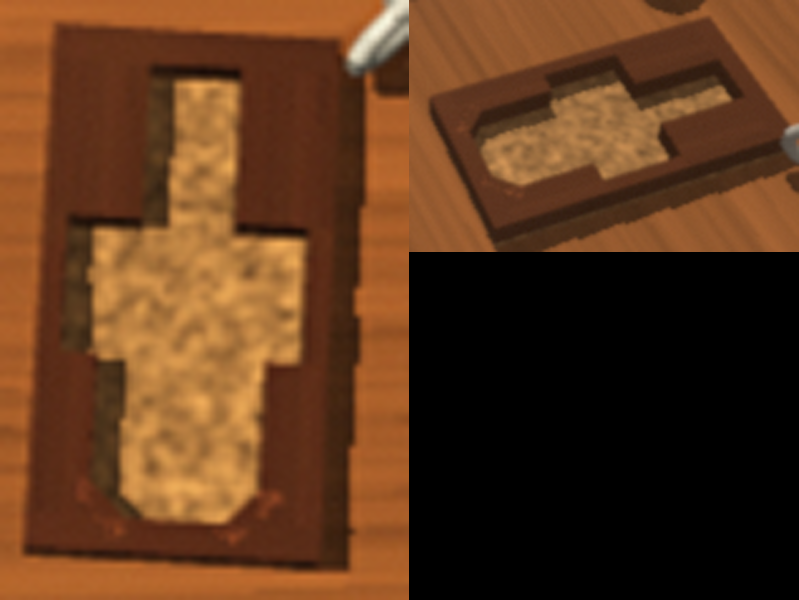

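```bash
python3 - <<'E'
from h import *
f=lambda u,v: ray("top",285+(u+.5)/5.4545-.5,140+(v+.5)/5.4545-.5,.022)[:2]
cl=[(196.5,70),(190,224),(188.5,225),(182,356),(180,360),(176,490)]
P=np.array([f(*p) for p in cl]); k=np.polyfit(P[:,0],P[:,1],1); th=np.degrees(np.arctan(k[0])); print("angle",th,k)
for v,x in((67,-.1),(223,-.03),(357,.03),(522,.101)):
    u=np.interp(v,[70,490],[196.5,176]); print(x,f(u,v),"origin",f(u,v)+x*np.array([np.cos(np.radians(th)),np.sin(np.radians(th))]))
for c in ([(55,25),(343,40),(322,562),(23,553)],): print(np.mean([f(*p) for p in c],0))
for uv,n in(((327,240),"")): pass
E
python3 - <<'E'
import sys; sys.path.insert(0,".")
from h import *
# side view corners of the top face (crop scale 390/155, origin 295,190, shown at +409)
g=lambda u,v: ray("side",295+(u-409)/2.516,190+v/2.52,.022)[:2]
c=[(432,98),(712,18),(797,128),(497,230)]; W=np.array([g(*p) for p in c]); print(W.round(4),W.mean(0),np.linalg.norm(np.roll(W,-1,0)-W,axis=1))
s=get_state(); print(s["eef_pos"],R.from_quat(s["tcp_rot"]).as_matrix().round(3))
E
```

```text
angle -3.6968626368629494 [-0.06461211  0.04015471]
-0.1 [ 0.7454681  -0.00789132] origin [ 0.64567618 -0.00144355]
-0.03 [ 0.67546375 -0.00358931] origin [ 0.64552617 -0.00165498]
0.03 [6.16391807e-01 9.46986364e-05] origin [ 0.64632938 -0.00183963]
0.101 [0.54495678 0.00388772] origin [ 0.64574661 -0.00262452]
[ 0.64545154 -0.0019156 ]
[[ 0.5368  0.0689]
 [ 0.7679  0.054 ]
 [ 0.7627 -0.0657]
 [ 0.5284 -0.0558]] [6.48924045e-01 3.71774205e-04] [0.2315736  0.1197413  0.2345293  0.12498415]
[ 0.43453925 -0.13479824  0.11708349] [[ 0.981  0.004  0.196]
 [-0.196 -0.002  0.981]
 [ 0.005 -1.    -0.002]]Traceback (most recent call last):
  File "<stdin>", line 8, in <module>
ValueError: not enough values to unpack (expected 2, got 0)
```

carry_out(
  moves=[
    [0,0.1767,0,0,0,0,1],
    [0,0.1767,0,0,0,0,1],
    [0,0.1767,0,0,0,0,1],
    [0,0.1767,0,0,0,0,1],
    [0,0.1767,0,0,0,0,1],
    [0,0.1767,0,0,0,0,1],
    [0,0.1767,0,0,0,0,1],
    [0,0.1767,0,0,0,0,1],
    [0,0.1767,0,0,0,0,1],
    [0,0.1767,0,0,0,0,1],
  ],
)

```text
time: 31.8
eef_pos: [0.4314, -0.1331, 0.112]
tcp_rot: [-0.392, 0.591, -0.588, 0.39]
contact_force: [0.9, -0.7, -1.5]
opening: 0.265
```

carry_out(
  moves=[
    [0,0.1767,0,0,0,0,1],
    [0,0.1767,0,0,0,0,1],
    [0,0.1767,0,0,0,0,1],
    [0,0.1767,0,0,0,0,1],
    [0,0.1767,0,0,0,0,1],
    [0,0.1767,0,0,0,0,1],
    [0,0.1767,0,0,0,0,1],
    [0,0,0,0,0,0,1],
  ],
)

```text
time: 32.8
eef_pos: [0.4317, -0.1332, 0.1126]
tcp_rot: [0.019, 0.708, -0.706, -0.022]
contact_force: [1.0, 0.6, -2.2]
opening: 0.263
```

carry_out(
  moves=[
    [0,0,0,-0.0407,0,-0.029,1],
    [0,0,0,-0.0407,0,-0.029,1],
    [0,0,0,-0.0407,0,-0.029,1],
    [0,0,0,-0.0407,0,-0.029,1],
    [0,0,0,-0.0407,0,-0.029,1],
    [0,0,0,0,0,0,1],
    [0,0,0,0,0,0,1],
    [0,0,0,0,0,0,1],
  ],
)

```text
time: 33.8
eef_pos: [0.6439, -0.0022, 0.1146]
tcp_rot: [0.021, 0.707, -0.707, -0.022]
contact_force: [-0.8, 0.8, -1.6]
opening: 0.262
```

Run:
```python
from h import *
m=camera_model("wrist");w=read_camera("wrist"); s=get_state(); e=s["eef_pos"]; cv2.imwrite("pics/w8.png",w)
r=R.from_quat(s["tcp_rot"]).as_matrix(); print(s["time"],e,r.round(3),s["qpos"].round(2),np.degrees(np.arctan2(r[1,0],r[0,0])))
np.savez("w8.npz",K=m["camera_matrix"],P=m["pose"])
c=np.array([.646,-.002]); th=np.radians(176.4); X=np.array([np.cos(th),np.sin(th)]);Y=np.array([-X[1],X[0]])
for x,y in((-.116,.063),(-.116,-.063),(-.03,.02),(-.03,-.02),(-.1,-.02),(-.1,.02),(.03,.052),(.03,-.052)): print((x,y),proj("wrist",[*(c+x*X+y*Y),.022],m).round(0))
```

```text
33.85 [ 0.64409805 -0.00226663  0.11498518] [[-0.998 -0.001 -0.06 ]
 [ 0.06   0.    -0.998]
 [ 0.001 -1.     0.   ]] [-0.16  0.31  1.73 -0.    1.1   1.47] 176.5371749460853
(-0.116, 0.063) [422.  48.]
(-0.116, -0.063) [204.  48.]
(-0.03, 0.02) [344. 196.]
(-0.03, -0.02) [282. 196.]
(-0.1, -0.02) [279.  78.]
(-0.1, 0.02) [347.  78.]
(0.03, 0.052) [388. 283.]
(0.03, -0.052) [237. 283.]
```

View pics/w8.png

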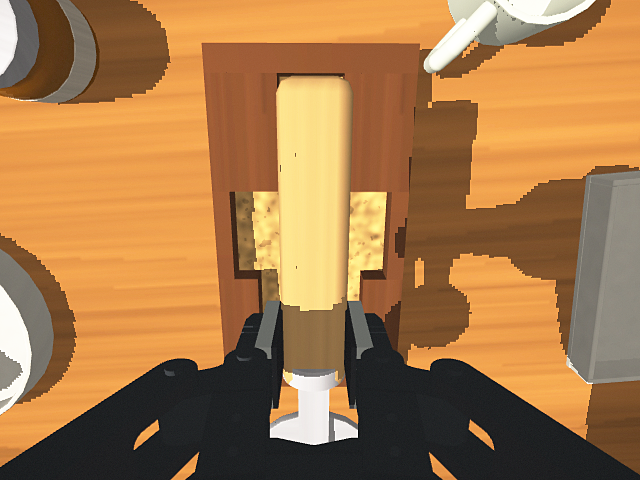

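Case corners at (203,43) and (420,44) are about 5 px above prediction, so the case is roughly 3 mm further in +x, as the side camera also suggested. Laterally centred. I'll check how far the wheel has shifted along the grip.

Run:
```python
from h import *
d=np.load("w8.npz"); m={"camera_matrix":d["K"],"pose":d["P"]}
for z in(.022,): 
  a=ray("wrist",203,43,z,m);b=ray("wrist",420,44,z,m);print(a,b,np.linalg.norm(a-b),"slot",ray("wrist",310,73,z,m),"notch",ray("wrist",253,191,z,m),ray("wrist",386,191,z,m),ray("wrist",235,278,z,m),ray("wrist",383,270,z,m))
e=np.array([.6441,-.0023,0]);X=np.array([-.998,.06,0])
for z in(.139,.149,.146): print(z,proj("wrist",e-.09*X+[0,0,z],m),ray("wrist",314,76,z,m),"junction",proj("wrist",e+.02*X+[0,0,z],m))
```

```text
[0.76824511 0.05375538 0.022     ] [ 0.76017497 -0.07094584  0.022     ] 0.12496208186861016 slot [ 0.74863745 -0.00672131  0.022     ] notch [0.68150798 0.03399738 0.022     ] [ 0.67636664 -0.05080279  0.022     ] [0.6229941  0.05251648 0.022     ] [ 0.6226945  -0.04839702  0.022     ]
0.139 [313.0514098   75.99417907] [ 0.73390018 -0.00799918  0.139     ] junction [313.26006857 375.68946292]
0.149 [313.02837242  71.87132816] [ 0.73279158 -0.00791629  0.149     ] junction [313.25553009 391.82991781]
0.146 [313.03567359  73.17797118] [ 0.73312416 -0.00794116  0.146     ] junction [313.25695205 386.77292461]
```

carry_out(
  moves=[
    [0,0,0,-0.0045,0.03,-0.001,1],
    [0,0,0,0,0.04,0,1],
    [0,0,0,0,0.02,0,1],
    [0,0,0,0,0.01,0,1],
    [0,0,0,0,0.008,0,1],
    [0,0,0,0,0,0,1],
    [0,0,0,0,0,0,1],
  ],
)

```text
time: 34.72
eef_pos: [0.6506, -0.001, 0.0086]
tcp_rot: [-0.022, -0.707, 0.707, 0.02]
contact_force: [0.7, 0.4, -1.3]
opening: 0.265
```

carry_out(
  moves=[
    [0,0,0,0,0.006,0,1],
    [0,0,0,0,0.006,0,1],
    [0,0,0,0,0,0,1],
  ],
)

```text
time: 35.1
eef_pos: [0.6489, -0.0008, -0.0056]
tcp_rot: [0.021, 0.707, -0.707, -0.022]
contact_force: [-0.1, 0.1, -1.3]
opening: 0.26
```

Underside is already about 14 mm below the case's top with no contact, so the wheel has entered the cutout.

carry_out(
  moves=[
    [0,0,0,0,0.003,0,1],
    [0,0,0,0,0.0015,0,1],
    [0,0,0,0,0,0,1],
  ],
)

```text
time: 35.48
eef_pos: [0.6496, -0.0009, -0.0092]
tcp_rot: [0.021, 0.707, -0.707, -0.021]
contact_force: [-0.1, 1.2, -0.4]
opening: 0.264
```

carry_out(
  moves=[
    [0,0,0,0,0.001,0,1],
    [0,0,0,0,0,0,1],
    [0,0,0,0,0,0,0],
    [0,0,0,0,0,0,0],
    [0,0,0,0,0,0,0],
    [0,0,0,0,0,0,0],
    [0,0,0,0,-0.03,0,0],
    [0,0,0,0,-0.05,0,0],
    [0,0,0,0,-0.06,0,0],
    [0,0,0,0,0,0,0],
  ],
)

```text
time: 36.72
eef_pos: [0.6542, -0.0015, 0.1378]
tcp_rot: [-0.026, -0.706, 0.707, 0.016]
contact_force: [0.3, -0.3, -0.8]
opening: 0.497
```

carry_out(
  moves=[
    [0,0,0,0.04,-0.04,-0.02,0],
    [0,0,0,0.05,-0.03,-0.03,0],
    [0,0,0,0.03,-0.02,-0.05,0],
    [0,0,0,0.02,0,-0.06,0],
    [0,0,0,0,0,-0.06,0],
    [0,0,0,0,0,-0.06,0],
    [0,0,0,0,0,-0.06,0],
    [0,0,0,0,0,-0.06,0],
    [0,0,0,0,0,-0.06,0],
    [0,0,0,0,0,0,0],
  ],
)

```text
time: 37.98
eef_pos: [0.5385, 0.4678, 0.2156]
tcp_rot: [-0.019, -0.706, 0.707, 0.021]
contact_force: [0.3, -0.8, -0.0]
opening: 0.501
```

Run:
```python
from h import *
s=get_state(); print(s["time"],s["eef_pos"],s["contact_force"])
t=read_camera("top"); q=read_camera("side"); cv2.imwrite("pics/t9f.png",t)
a=cv2.resize(t[120:330,150:480],(800,509),interpolation=cv2.INTER_CUBIC); cv2.imwrite("pics/f9.png",a)
b=cv2.resize(q[110:450,200:520],(565,600),interpolation=cv2.INTER_CUBIC); cv2.imwrite("pics/f9s.png",b)
```

```text
37.975 [0.53848164 0.4678077  0.21560921] [ 0.27024594 -0.80741836 -0.00155238]
```

View pics/f9.png

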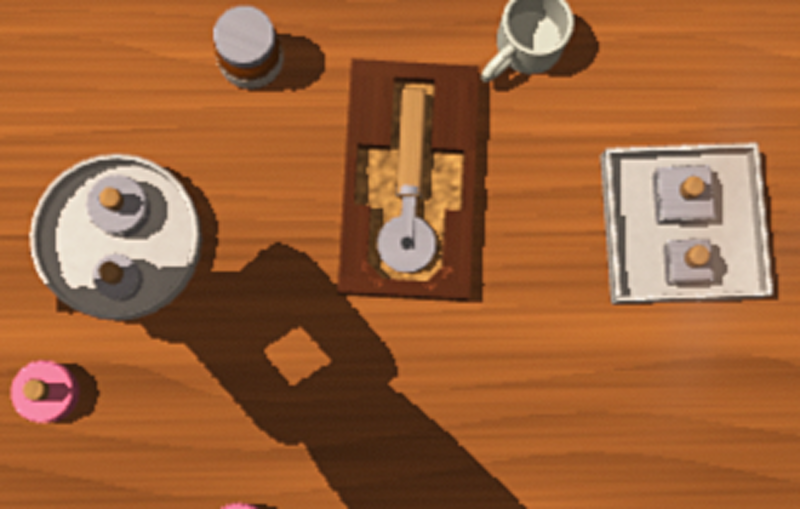

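View pics/f9s.png

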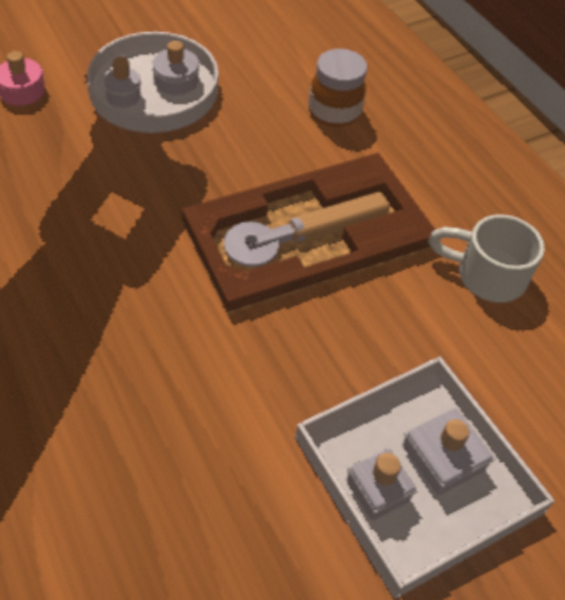

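Both views show the round cutters upright in the round tin and the square cutters upright and squared in the square tin. The wheel is down in the cutout, handle in the slot and disc at about (407,243) in the pocket. The jar, mug and the pink cutters in view have not moved, and the arm is clear. Handing in.

```bash
python3 -c "
from plant import *
print(sign_off(), get_state()['time'])"
```

```text
the job is handed in; nothing more can be done
the job is handed in; nothing more can be done
```

The job is done and handed in at about 38 s of the 128 s allowed. Both round cutters stand in the round tin and both square cutters stand in the square tin. The pastry wheel lies in the case cutout, its disc in the pocket.

**Last checks:** The final top and side pictures show all five tools in place, and the jar, the mug and the pink cutters in view where they were. The arm was clear of everything. The highest contact force in the reports after each move was about 6 N.

**What disagreed:**
- **Fingertips:** they were about 40 mm higher than the interface text says, relative to the reported tool position. My first grasp closed on air above the larger round cutter's knob, touching nothing. I measured the offset in two camera views and used it for every grasp after that.
- **Wheel seating:** the last touchdown on the cork gave no clear force signal. I judged it seated from the tool height (underside about 4–5 mm up, where 4 mm is expected) and from the final pictures.

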